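# Nest a pot on the packing press and hold the stack clamped

## Robot

A 6-joint arm with a two-finger parallel gripper is mounted at the origin on the work surface. World frame = base frame: x ahead of the robot, y to its left, z up, the work surface at z = 0. Lengths are in m, angles in degrees, forces in N, time in s.
With the tool pointing down it reaches from about 0.375 to 0.975 m from the base axis. Payload 3.8 kg.
Tool frame: the origin (TCP) lies at the very end of the fingers, on their centre line; the grasp point (between the pads) lies 19 mm behind it; z points along the fingers, y is the line along which they close (so a half turn about z gives the same grasp; the last joint's range is limited). The gripper opens to 85 mm and grips with 20 to 120 N. Pads are 22 mm wide; open, the fingers measure 114 mm over their backs; the gripper's body (76 mm by 85 mm) begins 54 mm behind the grasp point. The pads swing forward as they close: fully open they stand 13 mm farther back than shut.
Start: joints at [69.334, 15.12, 91.902, -0, 72.978, -2.114], TCP at [0.215, 0.64, 0.2] pointing down, gripper open.
Joint ranges: [-150.88, 150.88], [-54.13, 125.18], [17.81, 147.31], [-75.09, 255.09], [0, 152.58], [-146.25, 146.25]. Speed limits (degrees/s): [147.25, 147.25, 180, 180, 180, 180].

## Interface

Orientations are given as [roll, pitch, yaw] about the fixed x, y, z axes, in that order (R = Rz(yaw) Ry(pitch) Rx(roll)).
In Python, from workcell import sense, snapshot, sign_off gives the robot as it stands. The module is installed in compiled form; this text tells all that it offers.
- The arm moves only by the shell command python3 -m crank 'ROWS' [FORCE]. ROWS is JSON, a list of rows, each a list of 3 entries, a list of its own where there are three numbers: the gripper command: -1 is shut, 1 is fully open, values between are in proportion, then the shift along the world's x, y, z scaled (see below), then the turn about the world's z scaled (see below). A call has 1 to 8 rows; each row is the pose to reach, as a shift and turn from the pose commanded when the call began; what a row does not reach only later rows make up. The controller multiplies each number of a shift by 500 mm and each number of a turn by 120 degrees. A row lasts 1/12 s, in which the tool goes at most 41.7 mm and 7.16 degrees, less where a joint would pass 70% of its speed; a pose out of reach is approached as far as the arm can. A call with a number of a shift or a turn outside -1 to 1 is refused whole. A call with a gripper value outside its range is refused whole. The fingers move at their own pace and stop on an object; FORCE is the grip in N (left out, the last holds). Time passes only in rows, so rows that repeat a pose let the fingers close. It gives the time, the measured TCP pose, the force, the opening and the grip force at its end, in the units of the state.
- sense(): the state, without advancing time (a new reading comes with each control period).
- snapshot(name): name is "scene" or "top" or "wrist"; returns a dict with "pixels" (420x560x3 uint8, blue, green, red), "range_z" (420x560 float32, m along the optical axis (not along the pixel's ray), 0 where there is no reading), "vfov" (degrees; the focal length in pixels is half the picture's height over the tangent of half this angle, whatever the lens; pixels are square), "cx", "cy" (the principal point, pixels), "D" ([k1, k2, p1, p2, k3] as OpenCV has them; the pictures are not rectified), "T" (4x4, takes a point from camera to world coordinates); the wrist camera has in their place "mount" (4x4, takes a point from camera to tool coordinates, whose origin is the TCP and whose axes are the flange's). Camera axes: x right, y up, looking along -z (the intrinsics and any distortion apply to the point x, -y, -z); pixel columns grow to the right and rows downward; lengths in m; the calibration is good to about 2 mm. A picture is of the moment at which its call begins: read the wrist's pose just before it.
- sign_off(): hands the job in; it is judged then, once.
The state is a dict: "t": time; "joints": joint angles; "joint_velocities": joint speeds; "effort": joint torques, N m; "position": TCP position; "tool_rot": TCP orientation; "contact_force": force on the tool from outside, world axes, zero at the start; "ft_torque": the same for the moment, N m; "grip_width": finger opening in m; "grip_force": force on a finger pad.
Only numpy, scipy, OpenCV 4.12 (cv2) and the standard library are available. Lean on these libraries where they do the work, as an engineer would, in place of code of your own. Each camera call takes 0.05 s, during which the arm holds its last target. There are 200 camera calls.

## Task

Nest the loose aluminium pot into the identical pot standing on the packing press, fully home and straight, and let go of it. Then swing the press's spring-loaded handle over and down until its sprung dome foot bears on the stack and is pushed in by about half of its 14 mm travel, and finish while holding the handle there, so that the stack stays clamped for strapping. Never drive the foot to its stop, and leave everything else on the bench where it is.

Things in the scene. Friction and masses are not known exactly. Their poses are not given: they have to be found in the camera images.
- press: Hand packing press bolted to the bench: grey plate 10 mm thick, 150 mm wide, from x = -95 to 175 mm. Origin: bench height, under the centre of the pot's place; x towards the hinge, y left, z up. Place and yaw vary. Locating ring round the origin: 60 mm outside, 44 inside, 4 high. White hinge bracket 64 mm wide, 140 high, at x = 110 to 160 mm.
- hinge (a point): Middle of the handle's hinge axis, at x = 125, y = 0, z = 128 mm in the press's frame; the axis runs along the press's y.
- handle (a joint): Handle angle q (rad): 0 = raised, leaning 10 degrees back; grows as it swings over the pot and down; 1.745 = level; stop 1.845. Springs back to 0 when let go. 16 mm square bar ending in a round black cross bar (14 mm thick, 150 mm long along y), whose axis lies at press x = 125 - 190 cos(1.745 - q), z = 128 + 190 sin(1.745 - q) mm.
- foot (a joint): How far (m) the foot is pushed in: 0 = out, 0.007 = half, 0.014 = at its stop. Spring: 2 N, plus 1 N per mm. Over a nested two-pot stack it touches at handle angle 1.69, and is half in with the handle level (cross bar 128 mm above the bench, 8 to 10 N down on it); there 10 mm of cross bar travel moves it 6.6 mm.
- foot_centre (a point): Centre of the dome foot's sphere: a black rubber half ball, 34 mm radius, under the handle bar 125 mm from the hinge axis. It enters the upper pot's mouth by 16 mm and centres on the rim. While the handle is raised, everything of it and the foot lies at press x of 70 mm or more, so the pot's place is clear from above.
- grip_left (a point): Point on the cross bar's axis, 45 mm to the left (+y of the press) of the handle bar: a place to pinch the bar from above, fingers closing along the press's x. The bar turns between the fingers as the handle swings.
- grip_right (a point): The same, 45 mm to the right (-y).
- bed_pot: Aluminium pot in the press's ring, on the 10 mm plate. Origin: centre of its underside, z up. 56 mm high; tapers from 36 mm across at the foot to 54 at 36 mm height, there a flat shoulder steps out to a straight band 63 mm across up to the rim; mouth 57 mm; floor 4 mm. A second pot nests until its shoulder rests on this rim: 20 mm higher, 1.5 mm side play.
- loose_pot: Identical pot, upright and empty on the bench to the right or left of the press (0.06 to 0.11 kg). Origin: centre of its underside. Take it by the outside of its upper band (63 mm wide, 36 to 56 mm above its origin), fingertips no lower than 36 mm or they meet the rim of the pot below.
- tape_roll: Bystander: cardboard-coloured tape roll lying flat, 84 mm across, 30 mm high, 52 mm hole. Origin at or near its underside's middle. Leave alone.
- jar: Bystander: closed jar with a black cap, 62 mm across, 75 mm high. Origin at or near its underside's middle. Leave alone.
- glue_bottle: Bystander: white bottle, 54 mm across, 150 mm high. Origin at or near its underside's middle. Leave alone.
- mug: Bystander: white ceramic mug, 82 mm across, 90 mm high, handle at its +y. Origin at or near its underside's middle. Leave alone.
- screwdriver: Bystander: screwdriver lying flat. Origin at or near its underside's middle. Leave alone.
- mallet: Bystander: hammer lying flat. Origin at or near its underside's middle. Leave alone.
- parts_tray: Bystander: small open red tray, 110 x 160 x 50 mm. Origin at or near its underside's middle. Leave alone.

How it is judged:
By the outcome, as a careful person would: the job done as asked, in the order asked, and still so for the second after the job is handed in, while the arm keeps its last pose, push and grip.
It also fails if it takes over 64 s, if anything falls off the work surface, if the arm or the gripper's body presses on something with over 40 N, if the wrist force passes 120 N, or if a joint passes its speed limit or range.

## Working session

There is one attempt and no reset: what is moved stays moved. The work goes in short steps, Python scripts to look and compute and a shell command to move; the robot and the scene stay as the last step left them, time stands still between calls to the robot, and variables do not carry over. Pictures are saved under pics/ and viewed, at most 10 in all, crops included, and the job is handed in when it is done.

```bash
mkdir -p pics; cat > h.py <<'E'
import numpy as np,cv2
from workcell import sense,snapshot,sign_off
from scipy.spatial.transform import Rotation as R
def shot(n):
    s=sense(); d=snapshot(n)
    if 'mount' in d:
        T=np.eye(4);T[:3,:3]=R.from_euler('xyz',s['tool_rot'],degrees=True).as_matrix();T[:3,3]=s['position']
        d['T']=T@d['mount']
    return d
def cloud(d):
    h,w=d['range_z'].shape;f=h/2/np.tan(np.radians(d['vfov']/2))
    K=np.array([[f,0,d['cx']],[0,f,d['cy']],[0,0,1.]])
    v,u=np.mgrid[:h,:w]
    p=cv2.undistortPoints(np.stack([u,v],-1).reshape(-1,1,2).astype(float),K,np.array(d['D'],float)).reshape(h,w,2)
    z=d['range_z']
    P=np.stack([p[...,0]*z,-p[...,1]*z,-z],-1)@d['T'][:3,:3].T+d['T'][:3,3]
    P[z==0]=np.nan
    return P
E
python3 - <<'E'
from h import *
print(sense())
for n in('scene','top'):
    d=shot(n);cv2.imwrite(f'pics/{n}0.png',d['pixels']);P=cloud(d);np.save(n,P)
    print(n,d['T'].round(2).tolist(),d['D'])
E
```

```text
{'t': 0.0, 'joints': array([ 6.93336973e+01,  1.51695891e+01,  9.19818996e+01,  9.93613880e-04,
        7.29768643e+01, -2.11392110e+00]), 'joint_velocities': array([-0.05019027,  0.03341056, -0.04329812,  0.00827673,  0.01489553,
       -0.07183781]), 'effort': array([-9.36014985e-04, -5.15103364e+01, -3.67319119e+01, -3.34418701e-05,
        1.26480989e-02, -2.09196662e-05]), 'position': array([0.21447464, 0.63917293, 0.19855095]), 'tool_rot': array([-1.79871769e+02, -5.68326737e-03,  1.61447320e+02]), 'contact_force': array([ 0.34306717, -0.07252075,  0.31119462]), 'ft_torque': array([-0.00276235, -0.01448062, -0.01271559]), 'grip_force': 0.0, 'grip_width': 0.08510870506763983}
scene [[-0.27, -0.63, 0.73, 1.37], [0.96, -0.19, 0.19, 0.23], [0.01, 0.75, 0.66, 0.93], [0.0, 0.0, 0.0, 1.0]] [-0.0823552  0.         0.         0.         0.       ]
top [[-0.03, 0.98, -0.18, 0.3], [-1.0, -0.02, 0.01, 0.04], [0.0, 0.18, 0.98, 1.66], [0.0, 0.0, 0.0, 1.0]] [-0.08667484  0.          0.          0.          0.        ]
```

View pics/top0.png

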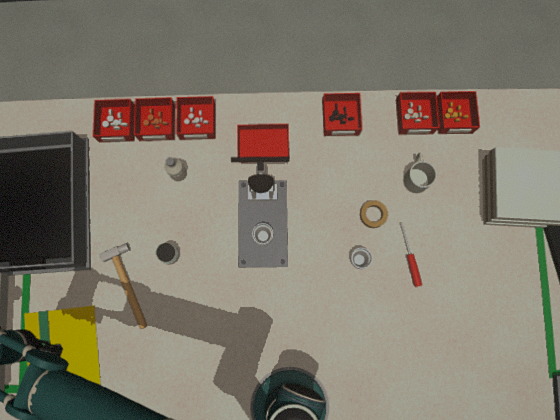

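View pics/scene0.png

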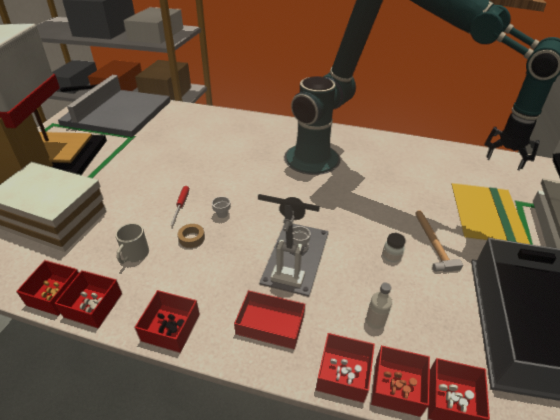

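The top view shows the bed pot at (263,234), the loose pot at (360,257), the plate spanning (238–288, 180–267) with its hinge toward world +x, and the tape roll at (374,213).

```bash
python3 - <<'E'
from h import *
P=np.load('top.npy')
def rim(u,v,z0,r=26):
    Q=P[v-r:v+r,u-r:u+r].reshape(-1,3);Q=Q[abs(Q[:,2]-z0)<.012]
    (x,y),rad=cv2.minEnclosingCircle((Q[:,:2]*1000).astype(np.float32));print('rim',x,y,rad,len(Q),np.median(Q[:,2]))
rim(263,234,.066,18);rim(360,257,.056,18)
Q=P[170:275,225:300].reshape(-1,3);Q=Q[abs(Q[:,2]-.010)<.004]
r=cv2.minAreaRect((Q[:,:2]*1000).astype(np.float32));print('plate',r)
S=P[60:300,80:480]
print('bench z',np.nanmedian(P[290:310,300:500,2]))
Q=P[120:200,220:300].reshape(-1,3);Q=Q[Q[:,2]>.2];print('bar',len(Q),Q.min(0),Q.max(0))
if len(Q):print(cv2.minAreaRect((Q[Q[:,2]>.28][:,:2]*1000).astype(np.float32)))
for n,u,v in(('tape',374,213),('jar',166,252)):print(n,P[v,u],np.nanmedian(P[v-6:v+6,u-6:u+6].reshape(-1,3),0))
E
```

```text
rim 508.95135498046875 66.18159484863281 31.706586837768555 83 0.06527627687971704
rim 430.0390625 -225.3057098388672 31.928194046020508 86 0.054282107277299874
plate ((554.5894775390625, 67.292236328125), (230.21902465820312, 324.3929748535156), 88.58351135253906)
bench z -4.483366712826342e-05
bar 814 [ 0.59140573 -0.0107551   0.24690919] [0.67547447 0.13775454 0.32842263]
((636.3992919921875, 63.055564880371094), (77.89632415771484, 148.45069885253906), 0.7050496339797974)
tape [ 0.57258061 -0.28147061 -0.00166148] [ 5.73958240e-01 -2.79487441e-01 -1.41923054e-04]
jar [0.45980753 0.35073238 0.06997559] [0.4608201  0.35119519 0.07480302]
```

```bash
python3 -m crank '[[1,[0.43,-0.8,0.04],0.155],[1,[0.43,-0.8,0.04],0.155],[1,[0.43,-0.8,0.04],0.155],[1,[0.43,-0.8,0.04],0.155],[1,[0.43,-0.8,0.04],0.155],[1,[0.43,-0.8,0.04],0.155],[1,[0.43,-0.8,0.04],0.155],[1,[0.43,-0.8,0.04],0.155]]' 40
```

```text
t: 0.77
position: [0.3726, 0.3445, 0.2142]
tool_rot: [-180.0, -0.0, -179.9]
contact_force: [0.7, 0.6, 0.4]
grip_width: 0.0851
grip_force: 0.0
```

```bash
python3 -m crank '[[1,[0.1,-0.8,0],0],[1,[0.1,-0.8,0],0],[1,[0.1,-0.8,0],0],[1,[0.1,-0.8,0],0],[1,[0.1,-0.8,0],0],[1,[0.1,-0.8,0],0],[1,[0.1,-0.8,0],0],[1,[0.1,-0.8,0],0]]'
```

```text
t: 1.43
position: [0.4132, 0.0139, 0.2144]
tool_rot: [180.0, 0.0, -179.9]
contact_force: [1.4, 0.2, 0.7]
grip_width: 0.0855
grip_force: 0.0
```

```bash
python3 -m crank '[[1,[0.03,-0.47,-0.03],0],[1,[0.03,-0.47,-0.03],0],[1,[0.03,-0.47,-0.03],0],[1,[0.03,-0.47,-0.03],0],[1,[0.03,-0.47,-0.03],0],[1,[0.03,-0.47,-0.03],0],[1,[0.03,-0.47,-0.03],0],[1,[0.03,-0.47,-0.03],0]]'
python3 - <<'E'
from h import *
print(sense()['position'],sense()['tool_rot'],sense()['joints'])
d=shot('wrist');P=cloud(d);cv2.imwrite('pics/w1.png',d['pixels'])
print(d['mount'].round(3).tolist())
Q=P.reshape(-1,3);Q=Q[(abs(Q[:,2]-.055)<.005)&(np.hypot(Q[:,0]-.43,Q[:,1]+.225)<.06)]
print(len(Q),Q[:,2].mean(),cv2.minEnclosingCircle((Q[:,:2]*1000).astype(np.float32)))
E
```

```text
t: 2.1
position: [0.4281, -0.2201, 0.1988]
tool_rot: [179.9, -0.1, 179.9]
contact_force: [-0.3, 0.7, -0.4]
grip_width: 0.0852
grip_force: 0.0
[ 0.42807224 -0.22009867  0.19877674] [ 1.79929362e+02 -8.45663182e-02  1.79854839e+02] [-3.01906181e+01 -6.09866337e+00  1.14816744e+02  1.98429523e-02
  7.13904912e+01 -1.20051755e+02]
[[-0.001, 0.956, 0.292, 0.075], [1.0, 0.001, -0.0, -0.001], [-0.0, 0.292, -0.956, -0.175], [0.0, 0.0, 0.0, 1.0]]
883 0.055818542763904716 ((428.4328918457031, -224.6693572998047), 31.537450790405273)
```

View pics/w1.png

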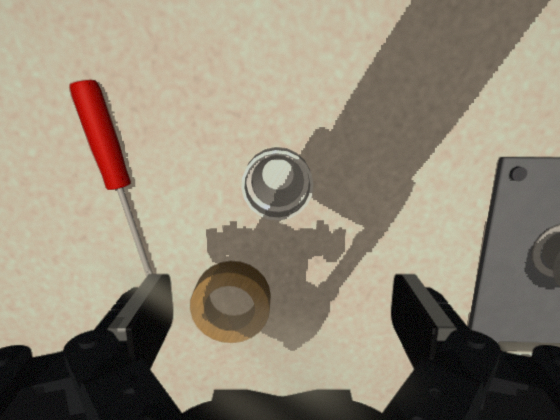

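Loose pot at (278,182) in the wrist view with the fingers clear; tape roll at (231,301) is out of the way. Descending and gripping.

```bash
python3 -m crank '[[1,[0.001,-0.009,-0.08],0],[1,[0.001,-0.009,-0.16],0],[1,[0.001,-0.009,-0.24],0],[1,[0.001,-0.009,-0.3],0],[1,[0.001,-0.009,-0.322],0],[1,[0.001,-0.009,-0.322],0],[1,[0.001,-0.009,-0.322],0],[-0.2,[0.001,-0.009,-0.322],0]]' 30 && python3 -m crank '[[-0.5,[0,0,0],0],[-0.5,[0,0,0],0],[-0.5,[0,0,0],0],[-0.5,[0,0,0],0],[-0.5,[0,0,0],0],[-0.5,[0,0,0],0]]' 30
python3 - <<'E'
from h import *
d=shot('wrist');cv2.imwrite('pics/w2.png',d['pixels'])
E
```

```text
t: 2.82
position: [0.4314, -0.2242, 0.0409]
tool_rot: [-179.9, 0.2, -179.9]
contact_force: [-0.4, 0.4, -0.2]
grip_width: 0.0756
grip_force: 0.0
t: 3.32
position: [0.4293, -0.2238, 0.0387]
tool_rot: [-180.0, 0.0, -180.0]
contact_force: [-0.2, 0.1, -0.5]
grip_width: 0.0214
grip_force: 0.0
```

View pics/w2.png

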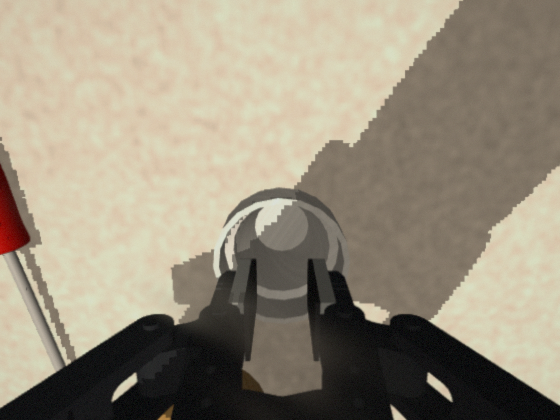

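The fingers closed to 21 mm without a catch; tips are at (250,262)/(318,262) and the pot's rim is around (279,255). Measuring where the pot is.

```bash
python3 - <<'E'
from h import *
s=sense();print(s['position'],s['grip_width'])
d=shot('wrist');P=cloud(d)
Q=P[180:325,200:360].reshape(-1,3);
for lo,hi in((.045,.053),(.053,.059),(.059,.07)):
    q=Q[(Q[:,2]>lo)&(Q[:,2]<hi)];print(lo,len(q),q.min(0).round(4),q.max(0).round(4))
for u,v in((245,262),(250,300),(250,340),(318,262),(280,310),(218,255),(280,190),(282,220),(250,275)):print(u,v,P[v,u].round(4))
E
```

```text
[ 0.42922572 -0.22372404  0.03860675] 0.021414435029639932
0.045 1042 [ 0.3968 -0.2536  0.045 ] [ 0.4581 -0.196   0.053 ]
0.053 2205 [ 0.3967 -0.2561  0.053 ] [ 0.4603 -0.1933  0.0587]Traceback (most recent call last):
  File "<stdin>", line 6, in <module>
    return umr_minimum(a, axis, None, out, keepdims, initial, where)
ValueError: zero-size array to reduction operation minimum which has no identity
```

```bash
python3 -m crank '[[-0.5,[0,0,0.06],0],[-0.5,[0,0,0.1],0],[0.48,[0,0,0.1],0],[0.48,[0,0,0.1],0],[0.48,[0,0,0.1],0],[0.48,[0,0,0.1],0],[0.48,[0,0,0.1],0],[0.48,[0,0,0.1],0]]'
python3 - <<'E'
from h import *
s=sense();print(s['position'],s['grip_width'])
d=shot('wrist');P=cloud(d);t=s['position'];cv2.imwrite('pics/w3.png',d['pixels'])
Q=P.reshape(-1,3);q=Q[(abs(Q[:,0]-t[0])<.02)&(abs(Q[:,1]-t[1])<.06)&(Q[:,2]>.065)]
print(len(q),np.sort(q[:,2])[:20].round(4), np.nanpercentile(q[:,2],[5,50]));i=np.argsort(q[:,2])[:200];print(q[i].min(0),q[i].max(0))
E
```

```text
t: 4.08
position: [0.4284, -0.2232, 0.0874]
tool_rot: [179.9, -0.1, -180.0]
contact_force: [0.7, 0.6, -0.1]
grip_width: 0.0635
grip_force: 0.0
[ 0.42840512 -0.22316796  0.08735947] 0.06353718257968147
39823 [0.1242 0.1243 0.1245 0.1246 0.1247 0.1248 0.1248 0.1248 0.1249 0.1249
 0.1249 0.125  0.125  0.1251 0.1251 0.1252 0.1253 0.1253 0.1253 0.1254] [0.14225045 0.18224801]
[ 0.41693187 -0.25962288  0.12423645] [ 0.43886059 -0.1862052   0.12898368]
```

View pics/w3.png

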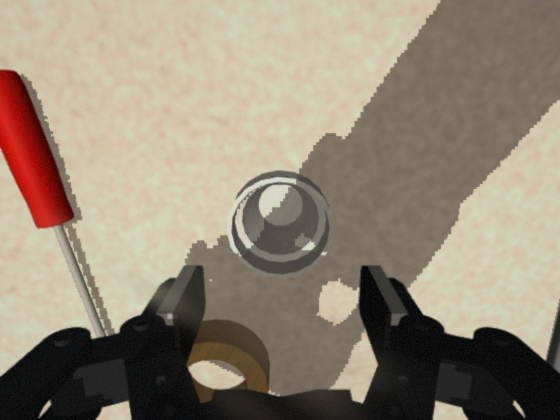

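The view shows the pads at (190,270)/(370,270), well above the pot at (279,222). By depth the pad ends are about 37 mm behind the reported TCP at this opening, so the fingers closed above the rim. I'll go lower, guided by force, and recheck.

```bash
python3 -m crank '[[1,[0,-0.003,0],0],[1,[0,-0.003,0],0],[1,[0,-0.003,0],0],[1,[0,-0.003,-0.05],0],[1,[0,-0.003,-0.1],0],[1,[0,-0.003,-0.14],0],[1,[0,-0.003,-0.14],0],[1,[0,-0.003,-0.14],0]]'
python3 - <<'E'
from h import *
s=sense();print(s['position'],s['grip_width'],s['contact_force'])
d=shot('wrist');P=cloud(d);t=s['position']
Q=P.reshape(-1,3);q=Q[(abs(Q[:,0]-t[0])<.02)&(abs(abs(Q[:,1]-t[1])-.048)<.012)&(Q[:,2]>.02)]-t
for a in np.arange(-.02,.02,.004):
    k=q[(q[:,0]>a)&(q[:,0]<a+.004)];print(round(a,3),len(k),np.sort(k[:,2])[:3].round(4) if len(k) else '')
E
```

```text
t: 4.8
position: [0.4281, -0.2245, 0.0176]
tool_rot: [179.9, -0.2, -180.0]
contact_force: [1.4, 0.2, 0.3]
grip_width: 0.0852
grip_force: 0.0
[ 0.42812107 -0.22449666  0.01761586] 0.08521261287781755 [1.43074213 0.19936847 0.25466447]
-0.02 1194 [0.1029 0.1038 0.104 ]
-0.016 4827 [0.0501 0.0504 0.0513]
-0.012 4515 [0.0453 0.0459 0.0461]
-0.008 3977 [0.0447 0.0451 0.0454]
-0.004 2137 [0.0448 0.0448 0.045 ]
0.0 1850 [0.0449 0.0449 0.0453]
0.004 872 [0.0451 0.0451 0.0455]
0.008 333 [0.0462 0.0463 0.0465]
0.012 0 
0.016 0
```

Pad ends measured 45 mm above the TCP when open (37 mm at pot width), flat across the pad. For tips at about 39 mm the TCP must be at about 2 mm.

```bash
python3 -m crank '[[1,[0,0,-0.016],0],[1,[0,0,-0.031],0],[1,[0,0,-0.031],0],[0.3,[0,0,-0.031],0],[0.3,[0,0,-0.031],0],[0.3,[0,0,-0.031],0],[0.3,[0,0,-0.031],0],[0.3,[0,0,-0.031],0]]' 30; python3 - <<'E'
from h import *
s=sense();print(s['position'],s['grip_width'],s['grip_force'])
E
```

```text
t: 5.52
position: [0.4298, -0.2253, 0.0036]
tool_rot: [-180.0, 0.1, -180.0]
contact_force: [0.3, 1.6, 3.4]
grip_width: 0.0618
grip_force: 33.3
[ 0.42979859 -0.22534867  0.00362839] 0.061829477608610836 33.342097755521536
```

```bash
python3 -m crank '[[0.3,[0,0,0.06],0],[0.3,[0,0,0.14],0],[0.3,[0,0,0.22],0],[0.3,[0.04,0.08,0.3],0],[0.3,[0.08,0.16,0.3],0],[0.3,[0.12,0.24,0.3],0],[0.3,[0.14,0.29,0.3],0],[0.3,[0.14,0.29,0.3],0]]'; python3 - <<'E'
from h import *
s=sense();print(s['position'],s['grip_width'],s['grip_force'],s['contact_force'])
d=shot('wrist');P=cloud(d);cv2.imwrite('pics/w4.png',d['pixels'])
Q=P.reshape(-1,3);q=Q[(abs(Q[:,2]-.066)<.005)&(np.hypot(Q[:,0]-.509,Q[:,1]-.066)<.045)]
print(len(q),np.median(q[:,2]),cv2.minEnclosingCircle((q[:,:2]*1000).astype(np.float32)))
t=s['position'];q=Q[(np.hypot(Q[:,0]-t[0],Q[:,1]-t[1])<.06)]
h=np.histogram(q[:,2]-t[2],np.arange(-.01,.075,.005));print(h[0].tolist())
r=q[abs(q[:,2]-t[2]-.055)<.006];r=r[np.hypot(*(r[:,:2]-t[:2]).T)<.036]
print('held',cv2.minEnclosingCircle(((r[:,:2]-t[:2])*1000).astype(np.float32)),np.median(r[:,2])-t[2])
E
```

```text
t: 6.18
position: [0.5016, -0.0752, 0.1539]
tool_rot: [179.9, 0.2, -179.7]
contact_force: [-0.6, 0.2, -1.3]
grip_width: 0.0624
grip_force: 34.2
[ 0.50162359 -0.07515125  0.15390373] 0.062444309878585146 34.18361888732761 [-0.57018301  0.16914162 -1.30010092]
1691 0.06619714076978156 ((508.2847900390625, 66.2260513305664), 32.1557502746582)
[0, 85, 2672, 750, 844, 1007, 1149, 1371, 2872, 2694, 2053, 2494, 5362, 887, 963, 1050]
held ((-3.4323487281799316, 0.014481495134532452), 34.96958541870117) 0.052923977920745074
```

View pics/w4.png

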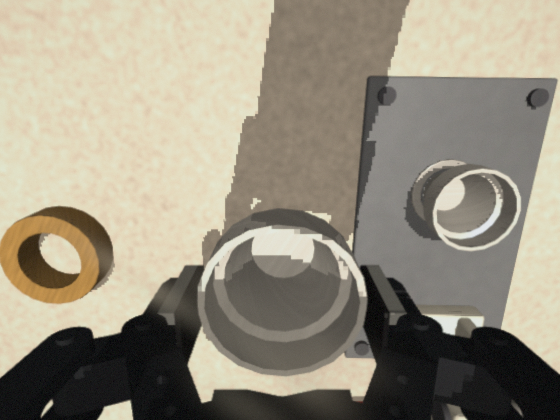

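Bed pot rim visible at (477,208), the held pot at (283,290) upright between pads, tape roll at (57,255). Moving above the bed pot.

```bash
python3 -m crank '[[0.3,[0.006,0.07,0],0],[0.3,[0.01,0.14,0],0],[0.3,[0.012,0.21,-0.02],0],[0.3,[0.012,0.26,-0.04],0],[0.3,[0.012,0.282,-0.05],0],[0.3,[0.012,0.282,-0.05],0],[0.3,[0.012,0.282,-0.05],0],[0.3,[0.012,0.282,-0.05],0]]'; python3 - <<'E'
from h import *
s=sense();t=s['position'];print(t,s['tool_rot'],s['grip_width'],s['contact_force'])
d=shot('wrist');P=cloud(d)
Q=P.reshape(-1,3)-t;q=Q[(abs(Q[:,2]-.054)<.006)&(abs(Q[:,1])<.027)&(np.hypot(Q[:,0],Q[:,1])<.040)&(np.hypot(Q[:,0],Q[:,1])>.022)]
from scipy.optimize import least_squares
print(len(q),np.percentile(q[:,2],[5,50,95]),q.min(0),q.max(0))
A=np.c_[q[:,:2],np.ones(len(q))];c=np.linalg.lstsq(A,q[:,2],rcond=None)[0];print('plane',c)
m=abs(A@c-q[:,2])<.002;q=q[m];print(len(q),cv2.minEnclosingCircle((q[:,:2]*1000).astype(np.float32)))
f=least_squares(lambda p:np.hypot(q[:,0]-p[0],q[:,1]-p[1])-p[2],[0,0,.03],loss='soft_l1',f_scale=.001).x;print('circ',f)
E
```

```text
t: 6.9
position: [0.5054, 0.0594, 0.1282]
tool_rot: [-179.9, 0.0, -180.0]
contact_force: [0.4, -0.3, -1.2]
grip_width: 0.0624
grip_force: 34.2
[0.50540092 0.05935711 0.12815019] [-1.79946186e+02  3.57335342e-04 -1.79991615e+02] 0.06236064917879331 [ 0.37954809 -0.30752647 -1.18454616]
4368 [0.04862032 0.05263443 0.05388933] [-0.03290504 -0.02697265  0.04800014] [0.03067519 0.02699733 0.0551224 ]
plane [-0.01085393  0.00582528  0.05201242]
3499 ((-0.9858373999595642, -0.3316034972667694), 32.01738739013672)
circ [-0.00161045 -0.00079027  0.02964451]
```

```bash
python3 -m crank '[[0.3,[0.009,0.0135,0],0],[0.3,[0.009,0.0135,0],0],[0.3,[0.009,0.0135,-0.06],0],[0.3,[0.009,0.0135,-0.1],0],[0.3,[0.009,0.0135,-0.13],0],[0.3,[0.009,0.0135,-0.15],0],[0.3,[0.009,0.0135,-0.16],0],[0.3,[0.009,0.0135,-0.16],0]]'; python3 - <<'E'
from h import *
s=sense();print(s['position'],s['contact_force'],s['ft_torque'])
E
```

```text
t: 7.62
position: [0.5092, 0.0673, 0.0471]
tool_rot: [-180.0, -0.1, -180.0]
contact_force: [-0.4, 0.5, -1.2]
grip_width: 0.062
grip_force: 34.2
[0.50916627 0.06728996 0.04712468] [-0.40687449  0.51660423 -1.23627162] [ 0.0160105  -0.02015774 -0.05335705]
```

```bash
python3 -m crank '[[0.3,[0,0,-0.008],0],[0.3,[0,0,-0.014],0],[0.3,[0,0,-0.019],0],[0.3,[0,0,-0.022],0],[0.3,[0,0,-0.022],0]]'; python3 - <<'E'
from h import *
s=sense();print(s['position'],s['contact_force'],s['ft_torque'])
E
python3 -m crank '[[0.3,[0,0,-0.003],0],[0.3,[0,0,-0.005],0],[0.3,[0,0,-0.005],0]]'
```

```text
t: 8.03
position: [0.5098, 0.0676, 0.0371]
tool_rot: [180.0, 0.0, -180.0]
contact_force: [0.8, -0.0, -1.6]
grip_width: 0.0622
grip_force: 34.2
[0.50976904 0.06759292 0.03706781] [ 0.79763203 -0.03281768 -1.58483325] [-0.00452232 -0.00382423 -0.01870896]
t: 8.28
position: [0.5097, 0.0676, 0.0344]
tool_rot: [-180.0, -0.0, -179.9]
contact_force: [-0.2, 0.2, -1.1]
grip_width: 0.0623
grip_force: 34.2
```

```bash
python3 -m crank '[[0.3,[0,0,-0.002],0],[0.3,[0,0,-0.003],0],[0.3,[0,0,-0.003],0]]';python3 -m crank '[[0.3,[0,0,-0.002],0],[0.3,[0,0,-0.003],0],[0.3,[0,0,-0.003],0]]'
```

```text
t: 8.53
position: [0.5103, 0.0674, 0.0337]
tool_rot: [-180.0, 0.0, -179.9]
contact_force: [-1.5, -1.8, 4.5]
grip_width: 0.0624
grip_force: 34.6
t: 8.78
position: [0.511, 0.0673, 0.0336]
tool_rot: [-180.0, 0.1, -179.9]
contact_force: [-3.8, -1.3, 12.5]
grip_width: 0.0621
grip_force: 35.5
```

```bash
python3 -m crank '[[0.3,[0,0,0.003],0],[1,[0,0,0.003],0],[1,[0,0,0.003],0],[1,[0,0,0.003],0],[1,[0,0,0.003],0],[1,[0,0,0.04],0],[1,[0,0,0.1],0],[1,[0,0,0.18],0]]';python3 -m crank '[[1,[-0.04,0,0.06],0],[1,[-0.08,0,0.12],0],[1,[-0.12,0,0.16],0],[1,[-0.12,0,0.2],0],[1,[-0.12,0,0.2],0]]'
python3 - <<'E'
from h import *
s=sense();t=s['position'];print(t)
d=shot('top');P=cloud(d);cv2.imwrite('pics/t5.png',cv2.resize(d['pixels'][120:300,200:400],None,fx=3,fy=3))
def an(P,n):
    Q=P.reshape(-1,3);q=Q[(abs(Q[:,2]-.086)<.006)&(np.hypot(Q[:,0]-.509,Q[:,1]-.066)<.04)]
    if len(q)<20:print(n,len(q));return
    A=np.c_[q[:,:2]-[.509,.066],np.ones(len(q))];c=np.linalg.lstsq(A,q[:,2],rcond=None)[0]
    print(n,len(q),'plane',c.round(4),cv2.minEnclosingCircle((q[:,:2]*1000).astype(np.float32)))
an(P,'top');an(cloud(shot('scene')),'scene')
d=shot('wrist');cv2.imwrite('pics/w5.png',d['pixels']);an(cloud(d),'wrist')
Q=P.reshape(-1,3);q=Q[(Q[:,2]>.29)&(Q[:,0]>.57)&(Q[:,0]<.75)&(abs(Q[:,1]-.066)<.1)]
print(len(q),cv2.minAreaRect((q[:,:2]*1000).astype(np.float32)),q.min(0),q.max(0))
E
```

```text
t: 9.45
position: [0.5063, 0.0674, 0.1188]
tool_rot: [-180.0, -0.5, -180.0]
contact_force: [0.4, 0.1, -0.0]
grip_width: 0.0851
grip_force: 0.0
t: 9.87
position: [0.4519, 0.068, 0.2263]
tool_rot: [179.9, 0.5, -179.9]
contact_force: [1.0, 0.2, 0.4]
grip_width: 0.0854
grip_force: 0.0
[0.45190162 0.06799355 0.22634939]
top 0
scene 90 plane [-0.005   0.0254  0.085 ] ((511.32781982421875, 66.7338638305664), 33.21297836303711)
wrist 943 plane [-0.0079 -0.0013  0.0854] ((509.2326354980469, 66.86560821533203), 31.837984085083008)
378 ((642.9048461914062, 63.13169860839844), (65.01231384277344, 148.6511688232422), 1.2702323198318481) [ 0.61022627 -0.01062196  0.29013321] [0.67546882 0.13794682 0.32899794]
```

View pics/w5.png

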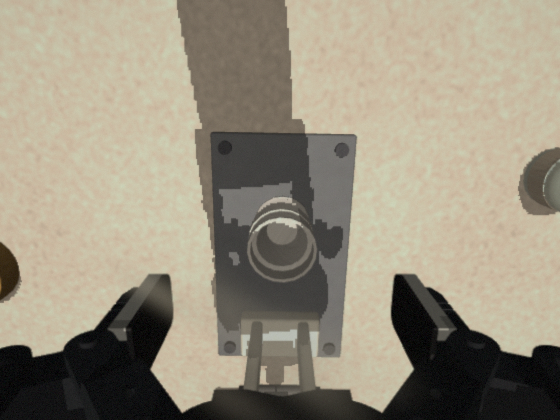

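The stack rim at (282,243) sits at 85.7 mm height with under 0.5° tilt, so the pot is home. The plate edges (212,132)–(357,135) and the bar position give a press yaw of about -1.2°. Going up and turning 90° for the cross bar.

```bash
python3 -m crank '[[1,[0,0.08,0.268],-0.76],[1,[0,0.08,0.268],-0.76],[1,[0,0.08,0.268],-0.76],[1,[0,0.08,0.268],-0.76],[1,[0,0.08,0.268],-0.76],[1,[0,0.08,0.268],-0.76],[1,[0,0.08,0.268],-0.76],[1,[0,0.08,0.268],-0.76]]'
```

```text
t: 10.68
position: [0.4496, 0.1076, 0.353]
tool_rot: [-179.8, -0.1, 122.4]
contact_force: [0.4, -0.6, -0.6]
grip_width: 0.0854
grip_force: 0.0
```

```bash
python3 -m crank '[[1,[0.434,0,0.014],-0.28],[1,[0.434,0,0.014],-0.28],[1,[0.434,0,0.014],-0.28],[1,[0.434,0,0.014],-0.28],[1,[0.434,0,0.014],-0.28],[1,[0.434,0,0.014],-0.28],[1,[0.434,0,0.014],-0.28],[1,[0.434,0,0.014],-0.28]]'
python3 - <<'E'
from h import *
s=sense();print(s['position'],s['tool_rot'])
d=shot('wrist');P=cloud(d);cv2.imwrite('pics/w6.png',d['pixels'])
Q=P.reshape(-1,3)
for y in np.arange(.04,.145,.01):
    q=Q[(abs(Q[:,1]-y)<.005)&(Q[:,2]>.300)&(Q[:,2]<.34)&(abs(Q[:,0]-.667)<.03)]
    if len(q):print(round(y,3),len(q),q[:,0].min().round(4),q[:,0].max().round(4),np.percentile(q[:,2],98).round(4))
E
```

```text
t: 11.35
position: [0.6663, 0.1075, 0.359]
tool_rot: [-179.7, 0.0, 89.2]
contact_force: [0.2, -0.1, 0.1]
grip_width: 0.0851
grip_force: 0.0
[0.66631762 0.10745845 0.35902633] [-1.79664789e+02  3.81490737e-02  8.91885188e+01]
0.04 268 0.6592 0.6719 0.3232
0.05 275 0.6594 0.6727 0.3233
0.06 340 0.6551 0.6734 0.3235
0.07 402 0.6553 0.6735 0.3232
0.08 321 0.6593 0.6728 0.3233
0.09 324 0.6596 0.6728 0.3234
0.1 350 0.6598 0.6736 0.3233
0.11 358 0.66 0.6736 0.3235
0.12 371 0.6602 0.6736 0.3235
0.13 377 0.6604 0.6736 0.3233
0.14 232 0.6607 0.6737 0.3235
```

View pics/w6.png

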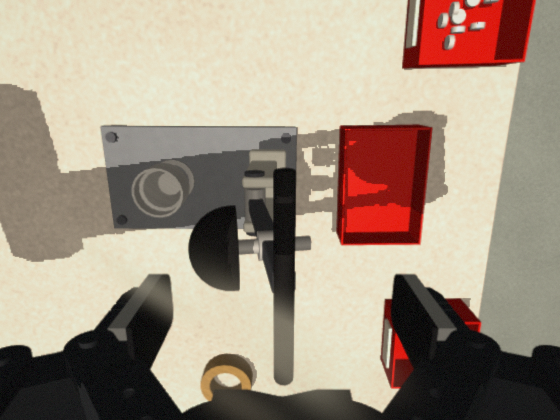

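The cross bar runs from (284,170) to (284,385); its axis at the grip point measures x = 666.8, z = 316 mm. The stack at (162,188) and the red tray are clear. Lowering and pinching.

```bash
python3 -m crank '[[0.4,[0.001,0.001,-0.06],-0.003],[0.4,[0.001,0.001,-0.12],-0.003],[0.4,[0.001,0.001,-0.17],-0.003],[0.4,[0.001,0.001,-0.188],-0.003],[0.4,[0.001,0.001,-0.188],-0.003],[-1,[0.001,0.001,-0.188],-0.003],[-1,[0.001,0.001,-0.188],-0.003],[-1,[0.001,0.001,-0.188],-0.003]]' 40;python3 -m crank '[[-1,[0,0,0],0],[-1,[0,0,0],0],[-1,[0,0,0],0],[-1,[0,0,0],0]]'
python3 - <<'E'
from h import *
print(sense()['position'],sense()['contact_force'])
h=np.array([633.8,128.]);b=None
for q in [0,.15,.3,.45,.6,.75,.9,1.05,1.2,1.35,1.5,1.6,1.69,1.745]:
    a=1.745-q;p=np.array([-190*np.cos(a),190*np.sin(a)]);b=p if b is None else b
    print(q,((p-b)/500).round(3),(p-b).round(1))
E
```

```text
t: 12.07
position: [0.6684, 0.1083, 0.2718]
tool_rot: [179.7, -0.0, 88.8]
contact_force: [0.2, -0.1, 0.5]
grip_width: 0.024
grip_force: 0.0
t: 12.4
position: [0.6678, 0.1083, 0.2714]
tool_rot: [179.8, -0.0, 88.8]
contact_force: [-2.5, -0.5, 6.1]
grip_width: 0.0122
grip_force: 39.2
[0.66783066 0.10826683 0.27140024] [-2.45258093 -0.54251775  6.10499575]
0 [0. 0.] [0. 0.]
0.15 [-0.057  0.006] [-28.3   2.8]
0.3 [-0.114  0.003] [-56.8   1.4]
0.45 [-0.169 -0.009] [-84.7  -4.3]
0.6 [-0.223 -0.028] [-111.4  -14.1]
0.75 [-0.273 -0.056] [-136.4  -27.8]
0.9 [-0.318 -0.09 ] [-159.  -45.]
1.05 [-0.358 -0.131] [-178.9  -65.5]
1.2 [-0.391 -0.177] [-195.4  -88.6]
1.35 [-0.417 -0.228] [-208.3 -114. ]
1.5 [-0.435 -0.282] [-217.3 -141. ]
1.6 [-0.442 -0.319] [-220.9 -159.7]
1.69 [-0.445 -0.353] [-222.6 -176.7]
1.745 [-0.446 -0.374] [-222.9 -187.1]
```

```bash
python3 -m crank '[[-1,[-0.057,0.001,0.006],0],[-1,[-0.114,0.002,0.003],0],[-1,[-0.169,0.003,-0.009],0],[-1,[-0.223,0.005,-0.028],0],[-1,[-0.273,0.006,-0.056],0],[-1,[-0.318,0.007,-0.09],0],[-1,[-0.358,0.008,-0.131],0],[-1,[-0.358,0.008,-0.131],0]]'
python3 - <<'E'
from h import *
s=sense();print(s['position'],s['contact_force'])
E
```

```text
t: 13.07
position: [0.4839, 0.1117, 0.1993]
tool_rot: [-179.7, 0.0, 88.8]
contact_force: [-0.5, -0.1, 1.4]
grip_width: 0.0121
grip_force: 42.2
[0.48386438 0.11170028 0.19934985] [-0.49620162 -0.05693186  1.416372  ]
```

```bash
python3 -m crank '[[-1,[-0.033,0.001,-0.046],0],[-1,[-0.059,0.001,-0.097],0],[-1,[-0.077,0.002,-0.151],0],[-1,[-0.084,0.002,-0.188],0],[-1,[-0.084,0.002,-0.188],0],[-1,[-0.084,0.002,-0.188],0]]'
python3 - <<'E'
from h import *
s=sense();print(s['position'],s['contact_force'])
d=shot('wrist');P=cloud(d);cv2.imwrite('pics/w7.png',d['pixels']);Q=P.reshape(-1,3)
for y in np.arange(.0,.16,.01):
    q=Q[(abs(Q[:,1]-y)<.005)&(Q[:,2]>.12)&(Q[:,2]<.19)&(abs(Q[:,0]-.447)<.012)]
    if len(q):print(round(y,3),len(q),q[:,0].min().round(4),q[:,0].max().round(4),np.percentile(q[:,2],98).round(4))
E
```

```text
t: 13.57
position: [0.4469, 0.1126, 0.1095]
tool_rot: [-179.9, 0.1, 88.8]
contact_force: [-3.6, -2.4, 1.6]
grip_width: 0.0122
grip_force: 44.6
[0.446852   0.11264447 0.10953847] [-3.63467926 -2.39410595  1.58015548]
0.07 220 0.4383 0.4555 0.1645
0.08 984 0.4384 0.4559 0.1643
0.09 744 0.4388 0.4521 0.1642
0.1 936 0.4369 0.4549 0.1886
0.11 1531 0.4369 0.4549 0.1892
0.12 3231 0.435 0.459 0.1892
0.13 977 0.4351 0.4589 0.1862
0.14 1134 0.4396 0.4535 0.1642
```

View pics/w7.png

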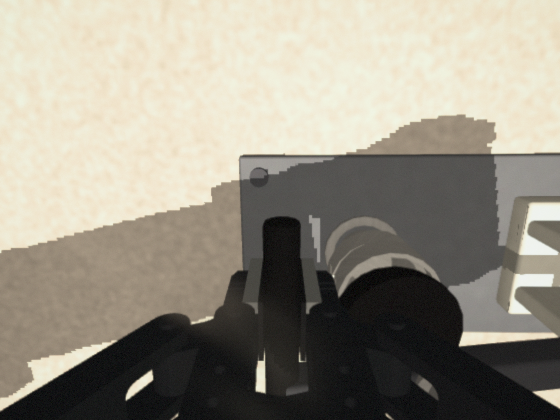

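The stack is at (380,270) under the foot at (400,320), and the bar is firmly between the pads (280,270). Bar axis is at about 156.5 mm, so 28.5 mm remain.

```bash
python3 -m crank '[[-1,[-0.003,0,-0.015],0],[-1,[-0.004,0,-0.03],0],[-1,[-0.004,0,-0.042],0],[-1,[-0.004,0,-0.042],0],[-1,[-0.004,0,-0.042],0]]' 50
cat > m.py <<'E'
from h import *
s=sense();print(s['position'],s['contact_force'],s['grip_force'])
P=cloud(shot('wrist'));Q=P.reshape(-1,3);x=s['position'][0]
for y in (.08,.09,.14):
    q=Q[(abs(Q[:,1]-y)<.005)&(Q[:,2]>.10)&(Q[:,2]<.16)&(abs(Q[:,0]-x)<.004)];print(y,len(q),(np.percentile(q[:,2],[50,98])-.0082).round(4))
E
python3 m.py
```

```text
t: 14.03
position: [0.4451, 0.1128, 0.0893]
tool_rot: [180.0, 0.0, 88.8]
contact_force: [-3.3, -4.2, 5.7]
grip_width: 0.0122
grip_force: 49.9
[0.44508665 0.11279785 0.08933267] [-3.34538971 -4.16144343  5.73135099] 49.903056621551514
0.08 461 [0.1351 0.1365]
0.09 464 [0.1351 0.1364]
0.14 740 [0.1348 0.1365]
```

```bash
python3 -m crank '[[-1,[0,0,-0.008],0],[-1,[0,0,-0.016],0],[-1,[0,0,-0.016],0],[-1,[0,0,-0.016],0]]'; python3 m.py
```

```text
t: 14.42
position: [0.4449, 0.1128, 0.0817]
tool_rot: [-180.0, 0.0, 88.8]
contact_force: [-5.1, -4.3, 8.0]
grip_width: 0.0122
grip_force: 50.7
[0.4449054  0.11276709 0.08172505] [-5.12939911 -4.34352022  8.03183509] 50.67485511302948
0.08 465 [0.1279 0.1294]
0.09 466 [0.1279 0.1292]
0.14 746 [0.1275 0.1292]
```

```bash
python3 -m crank '[[-1,[0,0,-0.002],0],[-1,[0,0,-0.002],0],[-1,[0,0,-0.002],0],[-1,[0,0,-0.002],0],[-1,[0,0,-0.002],0],[-1,[0,0,-0.002],0]]'; python3 m.py; python3 - <<'E'
from h import *
d=shot('scene');cv2.imwrite('pics/s8.png',cv2.resize(d['pixels'][150:320,180:420],None,fx=3.3,fy=3.3,interpolation=cv2.INTER_CUBIC))
E
```

```text
t: 14.97
position: [0.4449, 0.1128, 0.081]
tool_rot: [-180.0, 0.0, 88.8]
contact_force: [-5.6, -4.4, 9.5]
grip_width: 0.0121
grip_force: 50.8
[0.4448872  0.11277317 0.08100338] [-5.5733816  -4.41311876  9.50391963] 50.79102873802185
0.08 466 [0.1272 0.1288]
0.09 464 [0.1271 0.1285]
0.14 736 [0.1269 0.1285]
```

View pics/s8.png

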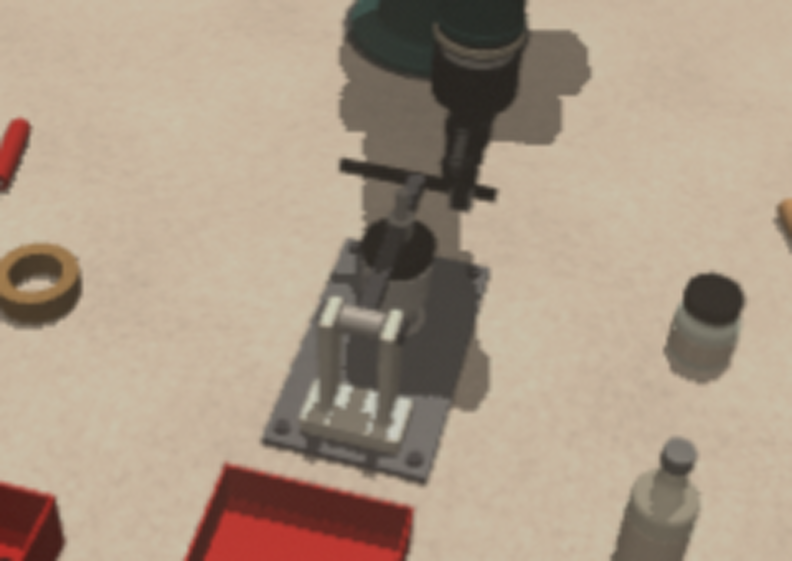

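The crop shows the handle level, with the foot at (398,250) seated in the stack and the gripper on the bar at (460,195); nothing else has moved. The bar axis is at about 128.5 mm with 9.5 N, which is about half travel, so I'm handing in.

```bash
python3 -c "
from workcell import sign_off;print(sign_off())"
```

```text
the job is handed in; nothing more can be done
None
```

The loose pot is nested fully home and straight in the bed pot, and the arm is holding the press handle level (bar about 128.5 mm high, 9.5 N), which puts the foot about half in; the job is handed in at about 15 s.

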